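Lock a collet chuck into the bayonet of the setting block

ROBOT

A 6-joint arm with a two-finger parallel gripper is mounted at the origin on the work surface. World frame = base frame: x ahead of the robot, y to its left, z up, the work surface at z = 0. Lengths are in m, angles in rad, forces in N, time in s.
With the tool pointing down it reaches from about 0.375 to 0.9 m from the base axis. Payload 3.1 kg.
Tool frame: the origin (TCP) lies midway between the tips of the shut fingers; the grasp point (between the pads) lies pinch_z behind it (pinch_z is the distance from the TCP to the grasp point, in m); y points along the fingers, z is the direction in which the jaws open and shut, and the axes are right-handed (so a half turn about y gives the same grasp; the last joint's range is limited). The gripper opens to 87 mm and grips with 3 to 60 N. Pads are 19 mm wide; open, the fingers measure 117 mm over their backs; the gripper's body (75 mm by 190 mm) begins 51 mm behind the grasp point.
Start: joints at [1.119, 0.527, 1.433, -0, 1.181, -0.178], TCP at [0.169, 0.602, 0.223] pointing down, gripper open.
Joint ranges: [-3.08, 3.08], [-0.75, 2.2], [0.22, 2.44], [-1.43, 4.57], [0, 2.65], [-2.85, 2.85]. Speed limits (rad/s): [2.79, 2.79, 3.14, 3.14, 3.14, 3.14].

INTERFACE

Orientations are given as a unit quaternion [x, y, z, w].
In Python, from rig import get_obs, camera, hand_in, pinch_z gives the robot as it stands. The module is installed in compiled form; this text tells all that it offers.
- The arm moves only by the tool arm_command, never from a script. Its argument "plan" is a list of rows, each a list of 2 entries, a list of its own where there are three numbers: the shift along the world's x, y, z in units of 25 mm (1.0 is 25 mm), then the turn about the world's z in units of 5 degrees (1.0 is 5 degrees). A call has 1 to 5 rows; each row is the pose to reach, as a shift and turn from the pose commanded when the call began; what a row does not reach only later rows make up. A row lasts 1/10 s, in which the tool goes at most 50 mm and 8.59 degrees, less where a joint would pass 70% of its speed; a pose out of reach is approached as far as the arm can. A call with a gripper value outside its range is refused whole. "fingers" is the opening, from -1 (shut) to 1 (fully open), set as the call begins (left out, the last holds). The fingers move at their own pace and stop on an object; "force" is the grip in N (left out, the last holds). Time passes only in rows, so rows that repeat a pose let the fingers close. It gives the time, the measured TCP pose, the force and the opening at its end, in the units of the state.
- get_obs(): the state, without advancing time (a new reading comes with each control period).
- camera(name): name is "side" or "top"; returns a dict with "pixels" (384x512x3 uint8, red, green, blue), "camera_matrix" (3x3 intrinsics, pixels), "R" (3x3) and "t" (3): a world point X has camera coordinates R X + t. Camera axes: x right, y down, z forward; pixel columns grow to the right and rows downward; lengths in m; the calibration is good to about 2 mm. A picture is of the moment at which its call begins. There is no depth.
- hand_in(): hands the job in, once; it reports no verdict.
The state is a dict: "time": time; "q": joint angles; "joint_velocities": joint speeds; "joint_torque": joint torques, N m; "position": TCP position; "tool_rot": TCP orientation; "ft_force": force on the tool from outside, world axes, zero at the start; "moment": the same for the moment, N m; "grip_width": finger opening in m.
Only numpy, scipy, OpenCV 4.12 (cv2) and the standard library are available. Lean on these libraries where they do the work, as an engineer would, in place of code of your own. Each camera call takes 0.05 s, during which the arm holds its last target.

TASK

Fit the chuck that has two locking lugs at its foot into the slotted bayonet socket of the aluminium setting block: enter the lugs in the two slots, push it down against the spring, turn it a full quarter-turn clockwise seen from above so that it locks, and let go. Leave the two other chucks standing where they are.

Things in the scene. Friction and masses are not known exactly. Their poses are not given: they have to be found in the camera images.
- chuck: Upright steel chuck, 95 mm tall, 0.5 kg. Origin: centre of underside, z up. Foot tapers from 26 mm dia at the bottom to 34 at height 10, then 34 dia. Two opposite lugs point along its +x and -x (heights 10-18, 10 wide, 58 across tips). Above: 40 dia body (34-46), then a grip block 40 long in x with flats facing +y and -y, 32 apart (heights 46-84), and a 30 dia nose. Grip across the flats.
- socket (a point): Axis of the bayonet socket in the fixed block, at the top of its 6 mm thick ring, 60 mm above the bench, z up. Hole 42 dia; slots 21 wide along +x and -x, to 33.5 from the axis. A spring seat (8-11 N) meets the foot 13 below the top, firm stop at 28.5. Pushed 25 or deeper, the chuck turns, clockwise only, stop at 97 deg. Locked: lugs along y, foot sprung up to 24 below. Ring 84 along +x: unused.
- plain_chuck: Bystander: a chuck of the same size and upper part, whose foot is plain round, without lugs. Origin at the centre of its underside. Stays where it is.
- collar_chuck: Bystander: a chuck of the same size and upper part, with a full round collar of 58 mm diameter at its foot instead of lugs. Origin at the centre of its underside. Stays where it is.
Mind the look-alikes: they are no part of the job. Leave any purple look-alike of the chuck alone.

How it is judged:
By the outcome, as a careful person would: the job done as asked, in the order asked, and still so for the second after the job is handed in, with the robot touching nothing.
It also fails if it takes over 48 s, if anything falls off the work surface, if the arm or the gripper's body presses on something with over 40 N, if the wrist force passes 120 N, or if a joint passes its speed limit or range.

## Working session

There is one attempt and no reset: what is moved stays moved. The work goes in short steps, Python scripts to look and compute and a tool call to move; the robot and the scene stay as the last step left them, time stands still between calls to the robot, and variables do not carry over. Pictures are saved under pics/ and viewed, and the job is handed in when it is done.

Besides the shell and the picture viewer there is one more tool, called after "Request:" as name([rows], argument=value, ...), one row to a line, values as JSON. arm_command: Moves the arm, as the interface text tells. Its arguments: {"type":"object","properties":{"plan":{"type":"array"},"fingers":{"type":"number"},"force":{"type":"number"}},"required":["plan"]}

```bash
mkdir -p pics
cat > h.py <<'E'
import numpy as np,cv2,pickle
from rig import get_obs,camera,hand_in,pinch_z
def snap(n,tag):
    c=camera(n); cv2.imwrite(f'pics/{tag}.png',cv2.cvtColor(c['pixels'],cv2.COLOR_RGB2BGR)); pickle.dump(c,open(f'pics/{tag}.pkl','wb')); return c
def load(tag): return pickle.load(open(f'pics/{tag}.pkl','rb'))
def ray(c,u,v,z):
    K,R,t=[np.array(c[k]) for k in('camera_matrix','R','t')]
    d=R.T@np.linalg.inv(K)@np.array([u,v,1.]); o=-R.T@t
    return o+d*(z-o[2])/d[2]
def proj(c,X):
    K,R,t=[np.array(c[k]) for k in('camera_matrix','R','t')]
    p=K@(R@np.array(X)+t); return p[:2]/p[2]
def tri(obs):
    A=[];b=[]
    for c,u,v in obs:
        K,R,t=[np.array(c[k]) for k in('camera_matrix','R','t')]
        P=K@np.c_[R,t]
        for w,i in((u,0),(v,1)):
            r=w*P[2]-P[i];A.append(r[:3]);b.append(-r[3])
    return np.linalg.lstsq(np.array(A),np.array(b),rcond=None)[0]
E
python3 - <<'E'
from h import *
a=snap('side','s0');b=snap('top','t0')
for c in(a,b):print(c['camera_matrix'],-np.array(c['R']).T@np.array(c['t']),c['R'])
print(get_obs(),pinch_z)
E
```

```text
[[447.50965689   0.         250.58001937]
 [  0.         447.50965689 197.94539842]
 [  0.           0.           1.        ]] [0.49490825 0.73951143 0.74035853] [[-0.99964389 -0.02628218  0.00461854]
 [-0.02179359  0.70421375 -0.70965346]
 [ 0.0153988  -0.7095014  -0.70453576]]
[[398.94109795   0.         257.12775999]
 [  0.         398.94109795 190.89175477]
 [  0.           0.           1.        ]] [0.4337052  0.04940177 1.00582738] [[-0.0209011  -0.99963717 -0.0169906 ]
 [-0.99510007  0.02244289 -0.09629214]
 [ 0.09663852  0.01489473 -0.99520809]]
{'time': 0.1, 'q': array([ 1.11847807e+00,  5.28370701e-01,  1.43377400e+00, -1.03935881e-05,
        1.18140993e+00, -1.78497755e-01]), 'joint_velocities': array([-0.00088624, -0.00347819, -0.00375767, -0.00017003,  0.00036968,
        0.00069273]), 'joint_torque': array([-1.81697806e-04, -4.40986633e+01, -1.77150160e+01,  6.34955917e-02,
        5.33792807e-02, -3.41035923e-05]), 'position': array([0.16868605, 0.60111732, 0.22167109]), 'tool_rot': array([ 0.70115033, -0.09671852,  0.09629463, -0.69982933]), 'ft_force': array([-0.40517473,  0.86959032, -0.43635345]), 'moment': array([ 0.03071288, -0.02041122,  0.00628653]), 'grip_width': 0.08713592099608586} 0.0187
```

View pics/s0.png

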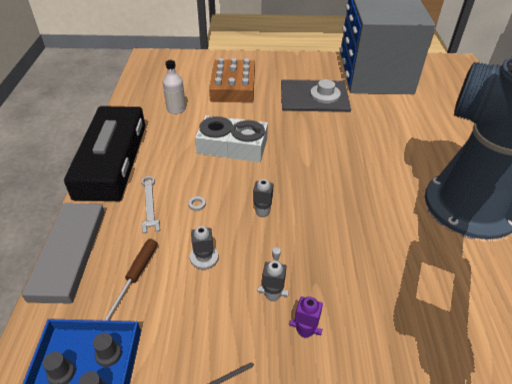

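View pics/t0.png

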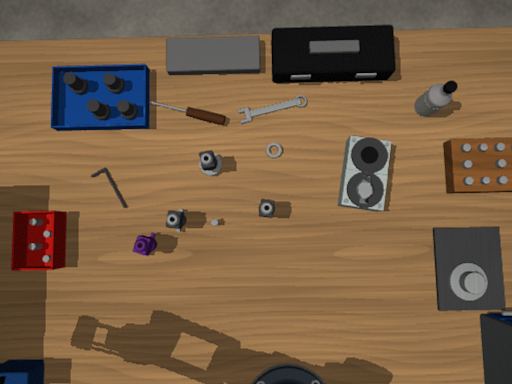

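Side view: a chuck with lugs at (273,280), a collar chuck at (203,248), a plain chuck at (263,198) and a purple look-alike at (308,317). In the top view these are at (176,219), (210,160), (267,208) and (145,244). The setting block is at side (232,138) and top (367,173). I choose the grey chuck with two lugs, side (273,280), and check it in a close crop.

Run:
```python
import cv2,numpy as np
s=cv2.imread('pics/s0.png');t=cv2.imread('pics/t0.png')
a=cv2.resize(s[235:345,235:335],(400,440),interpolation=cv2.INTER_CUBIC)
b=cv2.resize(t[190:270,130:230],(400,320),interpolation=cv2.INTER_CUBIC)
o=np.zeros((440,800,3),np.uint8);o[:,:400]=a;o[:320,400:]=b;cv2.imwrite('pics/c1.png',o)
a=cv2.resize(s[105:165,185:280],(760,480),interpolation=cv2.INTER_CUBIC);cv2.imwrite('pics/c2.png',a)
b=cv2.resize(t[130:215,330:400],(490,595),interpolation=cv2.INTER_CUBIC);cv2.imwrite('pics/c3.png',b)
```

```text
(no output)
```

View pics/c1.png

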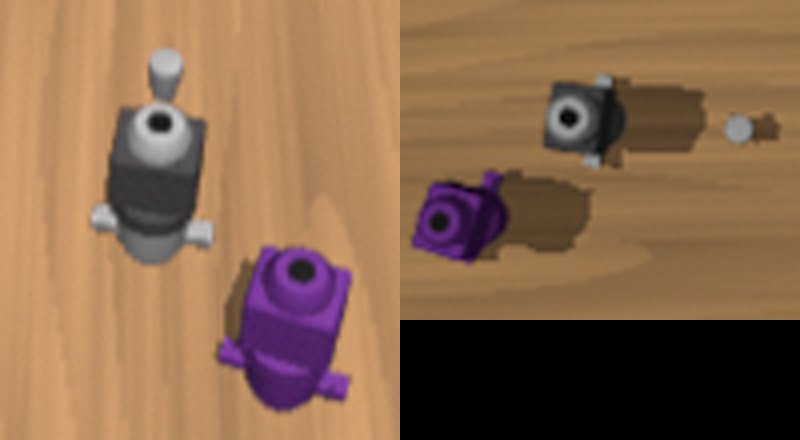

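View pics/c2.png

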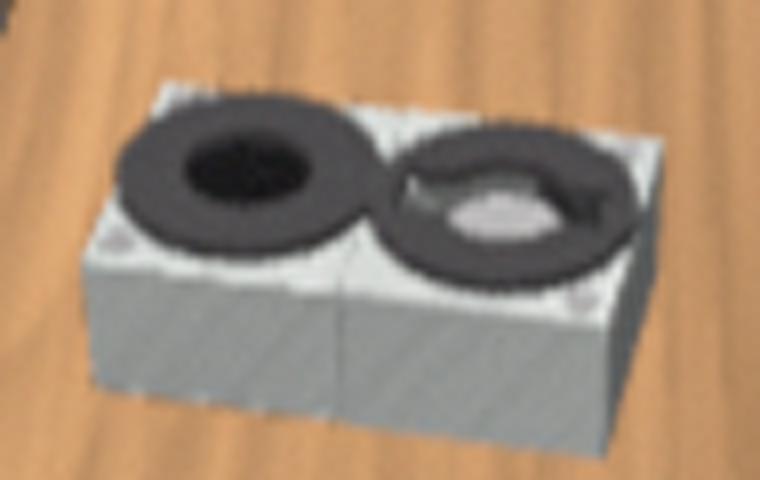

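View pics/c3.png

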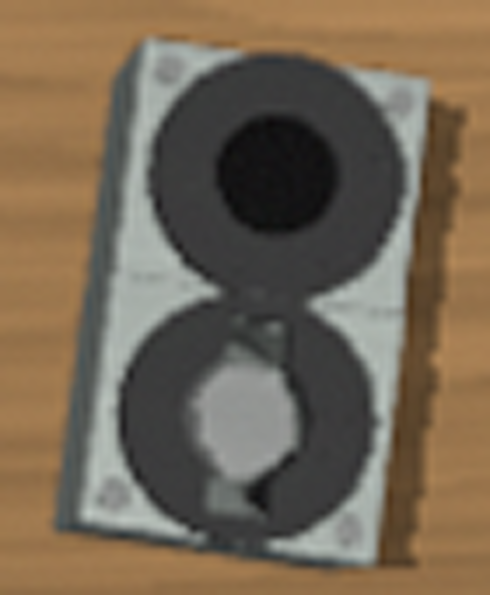

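The crop confirms it: the grey chuck has separate lugs at side (261,289) and (285,293), and purple is the look-alike to its lower right. The slotted ring is the near one, top (365,190), and the plain ring is at top (370,155). Next I measure.

Run:
```python
from h import *
s=load('s0');t=load('t0')
def blob(c,box,f):
    x0,y0,x1,y1=box
    p=c['pixels'][y0:y1,x0:x1].astype(int)
    m=f(p).astype(np.uint8)
    cs,_=cv2.findContours(m,cv2.RETR_EXTERNAL,cv2.CHAIN_APPROX_NONE)
    out=[]
    for k in cs:
        if cv2.contourArea(k)<4: continue
        e=cv2.fitEllipse(k) if len(k)>=5 else None
        out.append((np.array(cv2.minAreaRect(k)[0])+[x0,y0],cv2.contourArea(k),e and np.round(np.array(e[0])+[x0,y0],1),e and np.round(e[1],1)))
    return out
grey=lambda p:(p.max(2)-p.min(2)<25)
br=lambda p:grey(p)&(p.min(2)>115)
dk=lambda p:grey(p)&(p.max(2)<100)
print('chuck side');[print(o) for o in blob(s,(250,255,300,302),br)]
print('chuck top');[print(o) for o in blob(t,(160,205,190,235),br)]
print('rings top');[print(o) for o in blob(t,(335,130,395,215),dk)]
print('rings side');[print(o) for o in blob(s,(190,110,275,150),dk)]
# quick estimates
f=lambda u,c,k,o:(u+.5)/k-.5+o
n1=(f(160,0,4,235),f(122,0,4,235)); n2=(f(168,0,4,130),f(118,0,4,190))
print('nose',ray(s,*n1,.095),ray(t,*n2,.095),tri([(s,*n1),(t,*n2)]))
L=[ray(s,f(u,0,4,235),f(v,0,4,235),.016) for u,v in((104,217),(200,233))];print('lugs s',L,np.mean(L,0),np.linalg.norm(L[0]-L[1]))
L=[ray(t,f(u,0,4,130),f(v,0,4,190),.016) for u,v in((204,81),(193,161))];print('lugs t',L,np.mean(L,0))
for n,(ut,vt),(us,vs) in(('slot',(247,420),(508,207)),('plain',(277,173),(251,173))):
    T=(f(ut,0,7,330),f(vt,0,7,130)); S=(f(us,0,8,185),f(vs,0,8,105))
    print(n,T,S,ray(t,*T,.06),ray(s,*S,.06))
# block corners top at crop3 / crop2
for p in((150,38),(430,80),(378,565),(80,520)): print('bt',ray(t,f(p[0],0,7,330),f(p[1],0,7,130),.054))
for p in((165,85),(663,138),(607,325),(85,265)): print('bs',ray(s,f(p[0],0,8,185),f(p[1],0,8,105),.054))
for n,q in(('purple nose',(40,222)),('pin',(339,128))):print(n,ray(t,f(q[0],0,4,130),f(q[1],0,4,190),.095 if 'p' ==n[0] and 'nose' in n else .02))
print(ray(t,207.5,157,.095),ray(t,267.5,208,.095))
```

```text
chuck side
(array([284. , 292.5]), 22.5, array([284.1, 292.7]), array([4.9, 7. ]))
(array([260.5, 289. ]), 20.5, array([260.5, 289.1]), array([5.1, 6.3]))
(array([274.50000381, 267.99999809]), 164.0, array([274.6, 267.9]), array([14.5, 15. ]))
chuck top
(array([177.5, 230. ]), 4.5, array([177.8, 229.9]), array([2.2, 3.8]))
(array([171.5, 219. ]), 68.0, array([171.5, 219. ]), array([9.3, 9.5]))
rings top
(array([366.7692318 , 173.34615326]), 1954.5, array([366.9, 173.9]), array([36.3, 78. ]))
(array([343.68811798, 172.88118744]), 120.5, array([301.1, 276.4]), array([ 52.7, 166.9]))
rings side
(array([233.57309723, 129.11944962]), 1023.0, array([235.7, 130.5]), array([23.7, 71.8]))
nose [0.46180989 0.25781434 0.095     ] [0.46170787 0.25989729 0.095     ] [0.46179622 0.25939972 0.09711089]
lugs s [array([0.48511969, 0.25553811, 0.016     ]), array([0.43959022, 0.26312949, 0.016     ])] [0.46235495 0.2593338  0.016     ] 0.04615800356472158
lugs t [array([0.48664233, 0.25566231, 0.016     ]), array([0.4372174 , 0.26261646, 0.016     ])] [0.46192986 0.25913939 0.016     ]
slot (364.85714285714283, 189.57142857142856) (248.0625, 130.4375) [ 0.52293179 -0.19202374  0.06      ] [ 0.52258908 -0.18916239  0.06      ]
plain (369.14285714285717, 154.28571428571428) (215.9375, 126.1875) [ 0.60745874 -0.20619597  0.06      ] [ 0.60572402 -0.20475622  0.06      ]
bt [ 0.6568932  -0.16638325  0.054     ]
bt [ 0.63975914 -0.26184537  0.054     ]
bt [ 0.47312999 -0.23545066  0.054     ]
bt [ 0.49061486 -0.13541072  0.054     ]
bs [ 0.6394446  -0.26181146  0.054     ]
bs [ 0.47309359 -0.23692827  0.054     ]
bs [ 0.49042872 -0.13738473  0.054     ]
bs [ 0.65487851 -0.16250005  0.054     ]
purple nose [0.40421665 0.33298774 0.095     ]
pin [0.4555915  0.17130011 0.02      ]
[0.60365786 0.17641242 0.095     ] [0.48237334 0.04017048 0.095     ]
```

Run:
```python
from h import *
from scipy.spatial.transform import Rotation as Ro
o=get_obs();M=Ro.from_quat(o['tool_rot']).as_matrix();print(M.round(3))
a=np.degrees(np.arctan2(M[1,2],M[0,2]));print('jaw',a,'approx finger dir',M[:,1])
print((np.array([.462,.259,.15])-o['position'])/.025, [(81.0-a)/5,(-99-a)/5], np.degrees(o['q']))
```

```text
[[ 0.963 -0.001  0.27 ]
 [-0.27  -0.002  0.963]
 [-0.    -1.    -0.002]]
jaw 74.31148643847237 approx finger dir [-8.48838658e-04 -1.76887916e-03 -9.99998075e-01]
[ 11.73255796 -13.68469287  -2.86684342] [np.float64(1.3377027123055256), np.float64(-34.66229728769447)] [ 6.40840731e+01  3.02734112e+01  8.21491991e+01 -5.95508732e-04
  6.76898031e+01 -1.02271680e+01]
```

Request:
arm_command([
  [[2.3,-2.7,0],0.3],
  [[4.7,-5.5,0],0.7],
  [[7.0,-8.2,0],1.1],
  [[9.4,-11.0,0],1.4],
  [[11.0,-12.8,0],1.4],
], fingers=0.7, force=40)

```text
time: 0.6
position: [0.3322, 0.4101, 0.2223]
tool_rot: [0.705, -0.053, 0.053, -0.705]
ft_force: [0.4, 1.1, 0.0]
grip_width: 0.0739
```

Request:
arm_command([
  [[0.73,-0.92,-1.0],0],
  [[0.73,-0.92,-2.5],0],
  [[0.73,-0.92,-2.5],0],
  [[0.73,-0.92,-2.5],0],
])

```text
time: 1.0
position: [0.3493, 0.3886, 0.1598]
tool_rot: [0.706, -0.054, 0.053, -0.705]
ft_force: [0.4, 0.0, 0.4]
grip_width: 0.0741
```

Run:
```python
from h import *
from scipy.spatial.transform import Rotation as Ro
o=get_obs();M=Ro.from_quat(o['tool_rot']).as_matrix()
print(o['time'],o['position'],np.degrees(np.arctan2(M[1,2],M[0,2])),o['ft_force'],o['grip_width'])
print((np.array([.462,.259,.0495])-o['position'])/.025)
a=snap('side','s1');b=snap('top','t1')
cv2.imwrite('pics/m1.png',np.hstack([cv2.resize(cv2.imread('pics/s1.png')[180:340,190:340],(400,427)),cv2.resize(cv2.imread('pics/t1.png')[130:280,110:260],(400,427))]))
```

```text
1.0 [0.34929685 0.38860137 0.15976162] 81.31368472514949 [0.37263857 0.04468079 0.39101539] 0.07413609218516733
[ 4.508126   -5.18405485 -4.41046475]
```

View pics/m1.png

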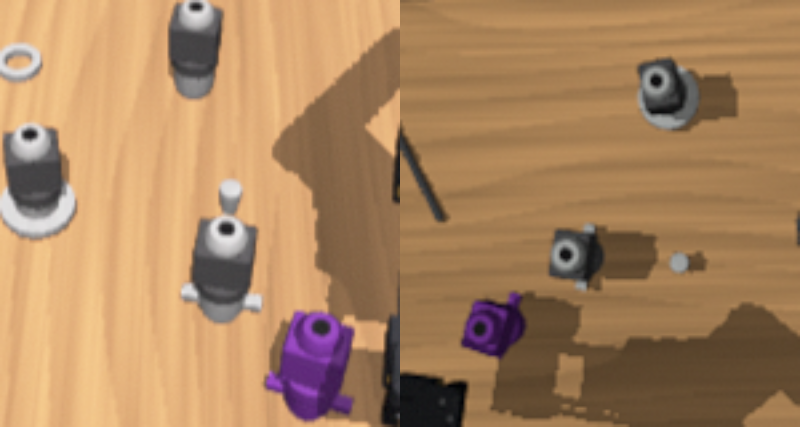

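The picture shows the arm at the lower left of the top crop, still short of the chuck because the joint speed was capped. Nothing has been disturbed. I continue to above the chuck.

Request:
arm_command([
  [[1.2,-1.4,0],0],
  [[2.4,-2.8,0],0],
  [[3.6,-4.2,0],0],
  [[4.5,-5.2,0],0],
  [[4.5,-5.2,0],0],
])

```text
time: 1.6
position: [0.4669, 0.2574, 0.1622]
tool_rot: [-0.704, 0.052, -0.057, 0.706]
ft_force: [0.6, 0.5, 0.2]
grip_width: 0.0739
```

Request:
arm_command([
  [[0,0,0],0],
  [[0,0,0],0],
])

```text
time: 1.8
position: [0.4616, 0.2599, 0.1609]
tool_rot: [-0.705, 0.053, -0.053, 0.705]
ft_force: [0.1, 0.2, 0.4]
grip_width: 0.0742
```

Run:
```python
from h import *
from scipy.spatial.transform import Rotation as Ro
o=get_obs();M=Ro.from_quat(o['tool_rot']).as_matrix()
print(o['time'],o['position'],np.degrees(np.arctan2(M[1,2],M[0,2])),o['ft_force'],o['grip_width'])
print((np.array([.462,.259,.0495])-o['position'])/.025)
a=snap('side','s2')
cv2.imwrite('pics/m2.png',cv2.resize(cv2.imread('pics/s2.png')[160:340,170:370],(720,576*9//8*1)))
```

```text
1.8 [0.4616026  0.25991715 0.16085476] 81.40269332887601 [0.06857609 0.15945511 0.36496811] 0.07419174125821251
[ 0.01589616 -0.03668589 -4.45419038]
```

View pics/s2.png

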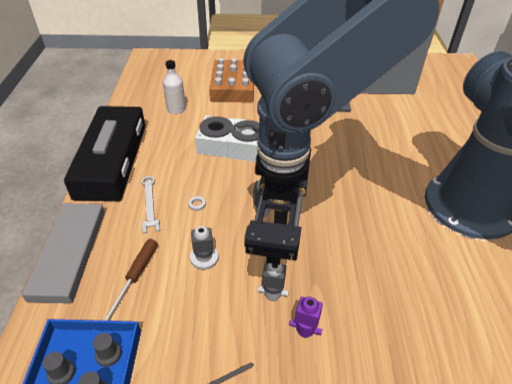

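The gripper is centred over the lugged chuck at (273,270), so I descend.

Request:
arm_command([
  [[0,-0.02,-1.2],0],
  [[0,-0.02,-2.4],0],
  [[0,-0.02,-3.4],0],
  [[0,-0.02,-4.1],0],
  [[0,-0.02,-4.45],0],
])

```text
time: 2.35
position: [0.4605, 0.2592, 0.0475]
tool_rot: [0.705, -0.054, 0.052, -0.705]
ft_force: [0.1, -0.3, -0.5]
grip_width: 0.0739
```

Request:
arm_command([
  [[0,0,0],0],
  [[0,0,0],0],
])

```text
time: 2.55
position: [0.4624, 0.259, 0.0494]
tool_rot: [-0.705, 0.053, -0.053, 0.705]
ft_force: [-0.1, 0.2, 0.5]
grip_width: 0.0744
```

Request:
arm_command([
  [[0,0,0],0],
  [[0,0,0],0],
  [[0,0,0],0],
  [[0,0,0],0],
  [[0,0,0],0],
], fingers=-1, force=45)

```text
time: 3.05
position: [0.4624, 0.2583, 0.049]
tool_rot: [-0.705, 0.053, -0.054, 0.705]
ft_force: [-0.7, 0.2, 0.3]
grip_width: 0.0419
```

Request:
arm_command([
  [[0,0,0],0],
  [[0,0,0],0],
  [[0,0,0],0],
])

```text
time: 3.35
position: [0.4623, 0.2583, 0.0488]
tool_rot: [-0.705, 0.054, -0.054, 0.705]
ft_force: [0.2, -0.4, 0.7]
grip_width: 0.0318
```

Request:
arm_command([
  [[0,0,0.2],0],
  [[0,0,0.6],0],
  [[0,0,1.2],0],
  [[0,0,1.8],0],
  [[0,0,2.4],0],
])

```text
time: 3.85
position: [0.4618, 0.2581, 0.1096]
tool_rot: [0.705, -0.054, 0.053, -0.705]
ft_force: [-0.5, 0.1, -4.1]
grip_width: 0.0318
```

Request:
arm_command([
  [[0,0,0.8],0],
  [[0,0,1.6],0],
  [[0,0,2.4],0],
  [[0,0,3.2],0],
  [[0,0,3.2],0],
])

```text
time: 4.35
position: [0.4638, 0.2588, 0.1916]
tool_rot: [-0.704, 0.052, -0.055, 0.706]
ft_force: [1.1, 1.1, -3.0]
grip_width: 0.0318
```

Run:
```python
from h import *
from scipy.spatial.transform import Rotation as Ro
a=snap('side','s3')
o=get_obs();M=Ro.from_quat(o['tool_rot']).as_matrix()
print(o['time'],o['position'],np.degrees(np.arctan2(M[1,2],M[0,2])),o['ft_force'],o['grip_width'])
```

```text
4.4 [0.46277143 0.2584834  0.1900307 ] 81.31656267752294 [-0.28720242 -0.44645892 -4.49743827] 0.03173804174174132
```

View pics/s3.png

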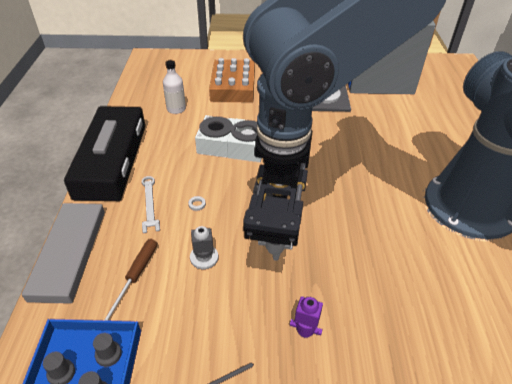

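The chuck is held: opening 31.8 mm, about 4.5 N hanging, foot about 0.141 m up. Next I carry it to above the socket, clearing the plain chuck.

Request:
arm_command([
  [[0.2,-1.2,0],0],
  [[0.35,-2.6,0],0],
  [[0.55,-4.0,0],0],
  [[0.75,-5.4,0],0],
  [[0.9,-6.8,0],0],
])

```text
time: 4.9
position: [0.4837, 0.087, 0.1875]
tool_rot: [0.705, -0.054, 0.053, -0.705]
ft_force: [-0.4, 0.1, -4.7]
grip_width: 0.0314
```

Request:
arm_command([
  [[0.2,-1.4,0],0],
  [[0.4,-2.8,0],0],
  [[0.6,-4.2,0],0],
  [[0.8,-5.6,0],0],
  [[1.0,-7.0,0],0],
])

```text
time: 5.4
position: [0.5086, -0.0877, 0.1873]
tool_rot: [-0.705, 0.055, -0.053, 0.705]
ft_force: [0.1, -0.1, -3.4]
grip_width: 0.0316
```

Request:
arm_command([
  [[0.2,-1.4,0],0],
  [[0.4,-2.8,0],-0.1],
  [[0.5,-3.6,0],-0.15],
  [[0.5,-4.2,0],-0.15],
  [[0.5,-4.2,0],-0.15],
])

```text
time: 5.9
position: [0.5217, -0.1932, 0.1876]
tool_rot: [-0.705, 0.059, -0.058, 0.705]
ft_force: [-0.2, 0.9, -4.0]
grip_width: 0.0323
```

Request:
arm_command([
  [[0,0,0],0],
  [[0,0,0],0],
  [[0,0,0],0],
])

```text
time: 6.2
position: [0.522, -0.1903, 0.1887]
tool_rot: [-0.705, 0.058, -0.057, 0.705]
ft_force: [1.4, 0.4, -3.8]
grip_width: 0.0315
```

Run:
```python
from h import *
from scipy.spatial.transform import Rotation as Ro
a=snap('side','s4');snap('top','t4')
o=get_obs();M=Ro.from_quat(o['tool_rot']).as_matrix()
print(o['time'],o['position'],np.degrees(np.arctan2(M[1,2],M[0,2])),o['ft_force'],o['grip_width'])
print((np.array([.5228,-.191,.109+.005])-o['position'])/.025)
```

```text
6.3 [ 0.52224918 -0.19071797  0.18889773] 80.63910657305736 [-0.57543124  0.16526087 -4.25395397] 0.031609731846506346
[ 0.02203264 -0.01128131 -2.9959092 ]
```

View pics/s4.png

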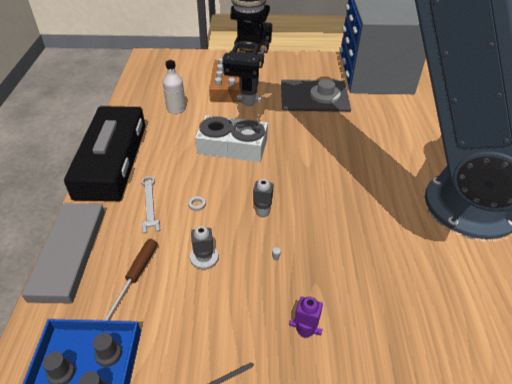

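View pics/t4.png

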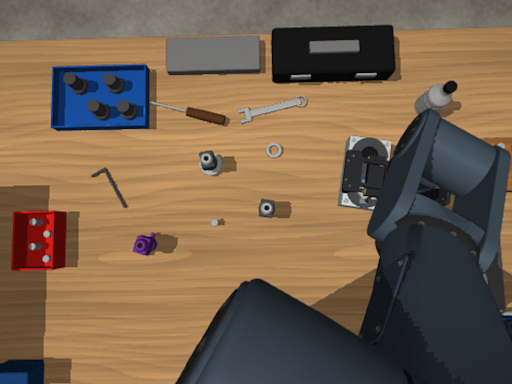

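The side view shows the chuck hanging above the slotted ring at (249,100), and the bystanders have not moved. I lower it until the foot is about 6 mm over the ring, then look closely.

Request:
arm_command([
  [[0,0,-1.0],0],
  [[0,0,-2.0],0],
  [[0,0,-2.7],0],
  [[0,0,-2.9],0],
  [[0,0,-2.9],0],
])

```text
time: 6.8
position: [0.5221, -0.1912, 0.1158]
tool_rot: [-0.704, 0.058, -0.058, 0.705]
ft_force: [-0.4, 0.0, -4.2]
grip_width: 0.0316
```

Run:
```python
from h import *
from scipy.spatial.transform import Rotation as Ro
a=snap('side','s5')
o=get_obs();M=Ro.from_quat(o['tool_rot']).as_matrix()
print(o['time'],o['position'],np.degrees(np.arctan2(M[1,2],M[0,2])),o['ft_force'],o['grip_width'])
cv2.imwrite('pics/m5.png',cv2.resize(cv2.imread('pics/s5.png')[75:165,190:290],(660,594),interpolation=cv2.INTER_CUBIC))
x=o['position'];fz=x[2]-.0488;th=np.radians(-9.3)
for k in(-1,1):
  print('lug tip',proj(a,[x[0]+k*.029*np.cos(th),x[1]+k*.029*np.sin(th),fz+.014]))
```

```text
6.85 [ 0.52270133 -0.19167271  0.11663735] 80.58400687782618 [ 1.01442392  0.73770627 -2.86039201] 0.03146536899679074
lug tip [259.41391505 124.066542  ]
lug tip [236.76945487 121.44819863]
```

View pics/m5.png

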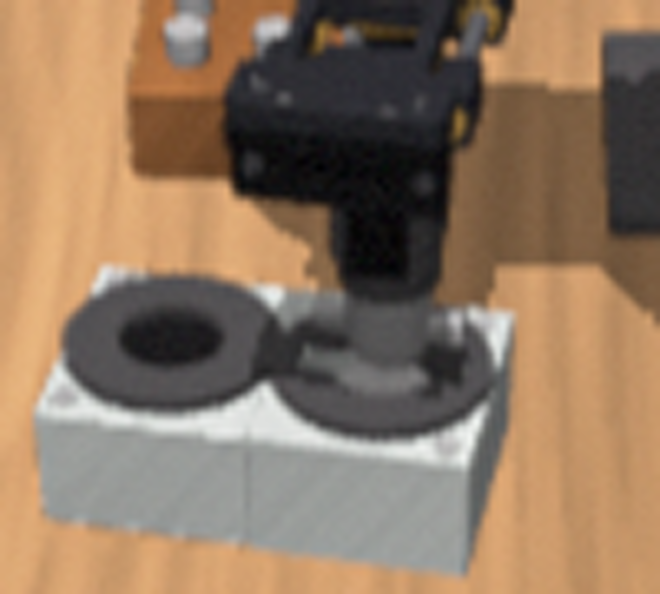

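The foot is centred over the slotted hole and the lugs line up with its slots. I lower it in stages and watch the force.

Request:
arm_command([
  [[0,0,-0.2],0],
  [[0,0,-0.4],0],
  [[0,0,-0.6],0],
  [[0,0,-0.7],0],
  [[0,0,-0.7],0],
])

```text
time: 7.35
position: [0.5223, -0.1918, 0.0984]
tool_rot: [0.705, -0.058, 0.058, -0.705]
ft_force: [0.0, -0.2, -4.4]
grip_width: 0.0317
```

Request:
arm_command([
  [[0,0,-0.1],0],
  [[0,0,-0.2],0],
  [[0,0,-0.3],0],
  [[0,0,-0.3],0],
])

```text
time: 7.75
position: [0.5227, -0.1919, 0.0919]
tool_rot: [0.705, -0.058, 0.059, -0.704]
ft_force: [-0.7, 1.1, 4.3]
grip_width: 0.0317
```

Request:
arm_command([
  [[0,0,-0.1],0],
  [[0,0,-0.2],0],
  [[0,0,-0.3],0],
  [[0,0,-0.4],0],
  [[0,0,-0.4],0],
])

```text
time: 8.25
position: [0.5227, -0.192, 0.0819]
tool_rot: [0.705, -0.058, 0.059, -0.704]
ft_force: [-0.6, 0.6, 6.5]
grip_width: 0.0318
```

Run:
```python
from h import *
o=get_obs();print(o['position'],o['ft_force'],o['moment'],o['grip_width'])
a=snap('side','s6');print(get_obs()['position'],get_obs()['ft_force'])
cv2.imwrite('pics/m6.png',cv2.resize(cv2.imread('pics/s6.png')[75:165,190:290],(660,594),interpolation=cv2.INTER_CUBIC))
```

```text
[ 0.52269647 -0.19196443  0.08191987] [-0.62145057  0.63558192  6.45782134] [0.10363701 0.19210319 0.00781095] 0.031802388938680655
[ 0.52269569 -0.19196562  0.08201833] [-0.9792023  -0.68406881  5.82557252]
```

View pics/m6.png

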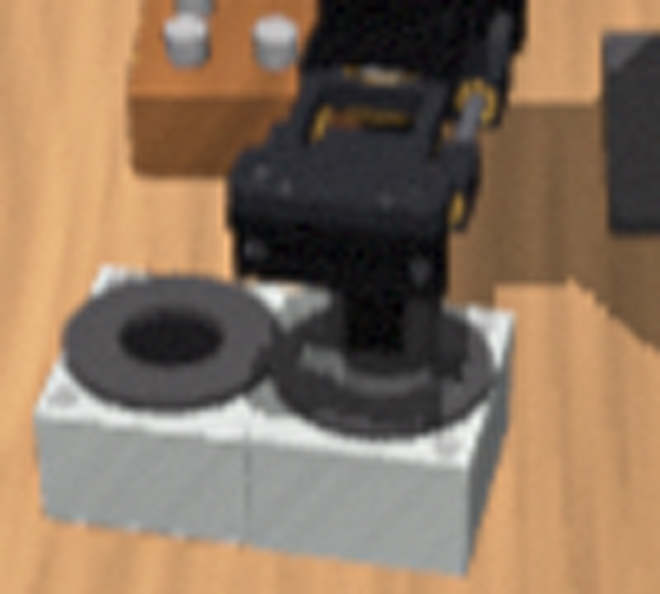

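The chuck is about 26.8 mm deep with 11 N of spring load and no side load. I turn it clockwise and watch the moment.

Request:
arm_command([
  [[0,0,0],-0.6],
  [[0,0,0],-1.4],
  [[0,0,0],-2.4],
  [[0,0,0],-3.4],
  [[0,0,0],-4.4],
])

```text
time: 8.8
position: [0.5237, -0.1927, 0.0825]
tool_rot: [0.681, -0.191, 0.194, -0.68]
ft_force: [-0.0, -1.0, 6.4]
grip_width: 0.0315
```

Run:
```python
from h import *
from scipy.spatial.transform import Rotation as Ro
o=get_obs();M=Ro.from_quat(o['tool_rot']).as_matrix()
print(o['time'],o['position'],np.degrees(np.arctan2(M[1,2],M[0,2])),o['ft_force'],o['moment'],o['grip_width'])
```

```text
8.8 [ 0.52374826 -0.19271736  0.08249451] 58.373806165165966 [-0.01019728 -1.02020466  6.41519644] [-0.20603032  0.06965834  0.03238422] 0.03147168560700736
```

Request:
arm_command([
  [[0,0,-0.02],-1.0],
  [[0,0,-0.02],-2.0],
  [[0,0,-0.02],-3.0],
  [[0,0,-0.02],-4.0],
  [[0,0,-0.02],-5.0],
])

```text
time: 9.3
position: [0.524, -0.1931, 0.0821]
tool_rot: [0.623, -0.334, 0.337, -0.622]
ft_force: [0.0, -2.4, 6.4]
grip_width: 0.0316
```

Request:
arm_command([
  [[0,0,0],-1.0],
  [[0,0,0],-2.0],
  [[0,0,0],-3.0],
  [[0,0,0],-4.0],
  [[0,0,0],-5.0],
])

```text
time: 9.8
position: [0.5238, -0.1932, 0.0821]
tool_rot: [0.535, -0.46, 0.464, -0.535]
ft_force: [-0.2, -1.0, 5.0]
grip_width: 0.0317
```

Run:
```python
from h import *
from scipy.spatial.transform import Rotation as Ro
o=get_obs();M=Ro.from_quat(o['tool_rot']).as_matrix()
print(o['time'],o['position'],np.degrees(np.arctan2(M[1,2],M[0,2])),o['ft_force'],o['moment'],o['grip_width'])
```

```text
9.8 [ 0.52378264 -0.19315011  0.08206808] 8.388626728102548 [-0.24600806 -0.98065447  5.03265525] [-0.4271122   0.19807663  0.06305195] 0.03167955901150953
```

Request:
arm_command([
  [[0,0,0],-1.0],
  [[0,0,0],-2.0],
  [[0,0,0],-3.0],
  [[0,0,0],-3.8],
  [[0,0,0],-4.2],
])

```text
time: 10.3
position: [0.5236, -0.193, 0.082]
tool_rot: [0.442, -0.55, 0.553, -0.443]
ft_force: [-0.5, -0.2, 6.1]
grip_width: 0.0317
```

Request:
arm_command([
  [[0,0,0],0],
  [[0,0,0],0],
])

```text
time: 10.5
position: [0.5236, -0.193, 0.082]
tool_rot: [0.443, -0.55, 0.553, -0.443]
ft_force: [-0.0, -1.6, 5.8]
grip_width: 0.0318
```

Run:
```python
from h import *
from scipy.spatial.transform import Rotation as Ro
o=get_obs();M=Ro.from_quat(o['tool_rot']).as_matrix()
print(o['time'],o['position'],np.degrees(np.arctan2(M[1,2],M[0,2])),o['ft_force'],o['moment'],o['grip_width'])
snap('side','s7')
cv2.imwrite('pics/m7.png',cv2.resize(cv2.imread('pics/s7.png')[75:165,190:290],(660,594),interpolation=cv2.INTER_CUBIC))
```

```text
10.5 [ 0.52357111 -0.19300356  0.08201383] -12.415914751865927 [-0.01212608 -1.62348881  5.79815187] [-0.37256157  0.30073762 -0.00650098] 0.03183647915503845
```

View pics/m7.png

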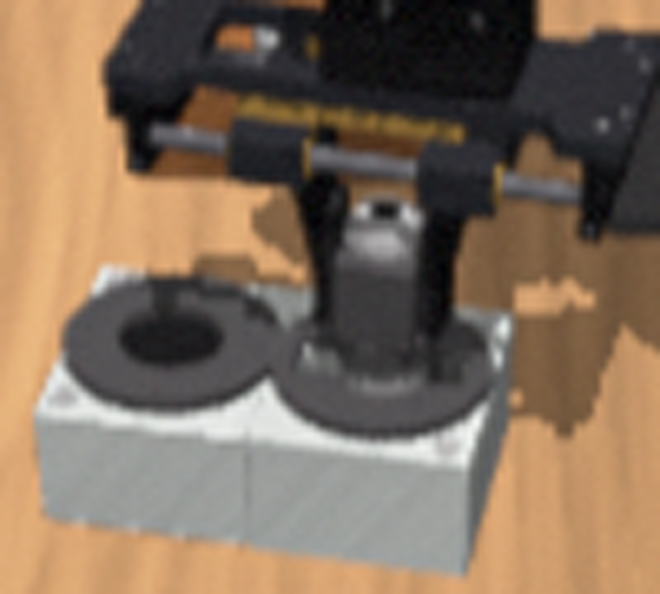

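It has turned 93° and the lugs are away from the slots. I ease up to the locked height, which also tests whether it has caught.

Request:
arm_command([
  [[0,0,0.05],0],
  [[0,0,0.1],0],
  [[0,0,0.14],0],
  [[0,0,0.14],0],
])

```text
time: 10.95
position: [0.5235, -0.193, 0.0848]
tool_rot: [0.443, -0.55, 0.553, -0.443]
ft_force: [0.2, -3.1, 2.5]
grip_width: 0.0317
```

The rise stopped at 0.0848 m against about 0.0855 m commanded, which is the expected locked height. I release.

Request:
arm_command([
  [[0,0,0],0],
  [[0,0,0],0],
  [[0,0,0],0],
  [[0,0,0],0],
  [[0,0,0],0],
], fingers=0.6)

```text
time: 11.45
position: [0.5219, -0.1913, 0.0841]
tool_rot: [-0.443, 0.552, -0.551, 0.443]
ft_force: [0.9, -0.7, 0.2]
grip_width: 0.0633
```

Request:
arm_command([
  [[0,0,0.5],0],
  [[0,0,1.2],0],
  [[0,0,2.0],0],
  [[0,0,3.0],0],
  [[0,0,4.0],0],
])

```text
time: 11.95
position: [0.5221, -0.1916, 0.186]
tool_rot: [0.443, -0.551, 0.551, -0.443]
ft_force: [0.6, 0.7, -0.3]
grip_width: 0.0692
```

Request:
arm_command([
  [[-0.3,1.4,0.5],0],
  [[-0.5,2.8,0.5],0],
  [[-0.7,4.2,0.5],0],
  [[-0.8,5.6,0.5],0],
  [[-1.0,7.0,0.5],0],
])

```text
time: 12.45
position: [0.4973, -0.0155, 0.1979]
tool_rot: [0.442, -0.551, 0.552, -0.443]
ft_force: [0.4, 0.2, -0.0]
grip_width: 0.0695
```

Request:
arm_command([
  [[-0.2,1.4,0],0],
  [[-0.4,2.8,0],0],
  [[-0.6,4.2,0],0],
  [[-0.6,4.2,0],0],
  [[-0.6,4.2,0],0],
])

```text
time: 12.95
position: [0.4823, 0.0888, 0.1976]
tool_rot: [0.443, -0.55, 0.551, -0.444]
ft_force: [0.6, -0.4, 0.1]
grip_width: 0.0696
```

Run:
```python
from h import *
o=get_obs();print(o['time'],o['position'],o['ft_force'])
snap('side','s8');snap('top','t8')
S=cv2.imread('pics/s8.png');T=cv2.imread('pics/t8.png')
cv2.imwrite('pics/m8.png',np.hstack([cv2.resize(S[85:165,190:280],(450,400),interpolation=cv2.INTER_CUBIC),cv2.resize(T[135:215,330:400],(350,400),interpolation=cv2.INTER_CUBIC)]))
cv2.imwrite('pics/m9.png',np.hstack([cv2.resize(S,(400,300)),cv2.resize(T,(400,300))]))
```

```text
12.95 [0.48232094 0.08879323 0.19757451] [ 0.63611484 -0.44842087  0.14141731]
```

View pics/m8.png

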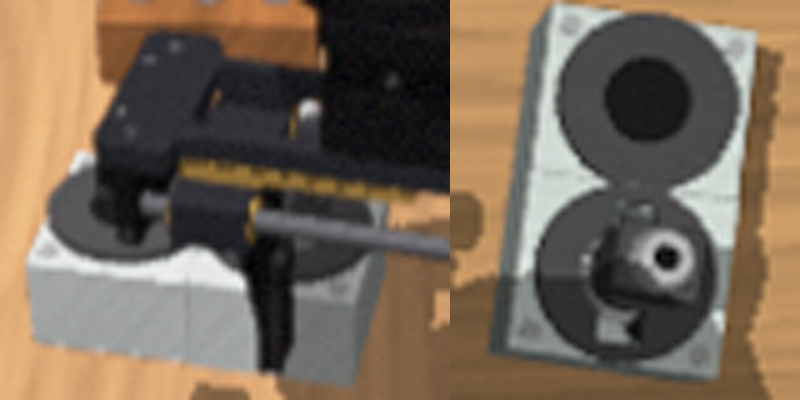

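View pics/m9.png

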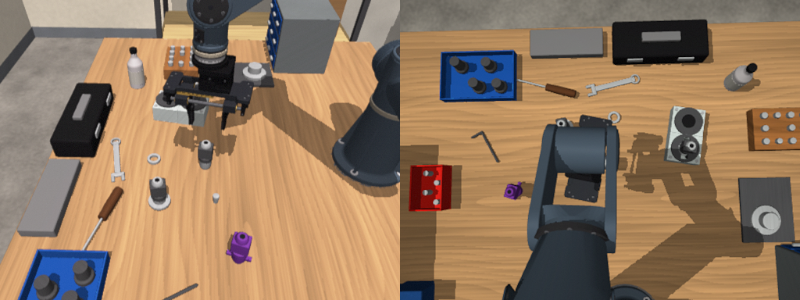

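The top crop shows the chuck standing in the slotted ring with its nose at about (373,186) and the slots empty. The gripper hides it in the side view, so I move away and recheck.

Request:
arm_command([
  [[-0.2,1.4,0.3],0],
  [[-0.4,2.8,0.6],0],
  [[-0.6,4.2,0.9],0],
  [[-0.8,5.6,1.2],0],
  [[-0.8,7.0,1.5],0],
])

```text
time: 13.55
position: [0.4623, 0.2631, 0.2347]
tool_rot: [0.442, -0.552, 0.552, -0.442]
ft_force: [-0.3, 0.5, 0.3]
grip_width: 0.0696
```

Request:
arm_command([
  [[0,0,0],0],
  [[0,0,0],0],
  [[0,0,0],0],
  [[0,0,0],0],
])

```text
time: 13.95
position: [0.4624, 0.2617, 0.2339]
tool_rot: [-0.443, 0.552, -0.552, 0.442]
ft_force: [0.1, -0.9, 0.5]
grip_width: 0.0696
```

Run:
```python
from h import *
s=snap('side','s9');t=snap('top','t9')
S=cv2.imread('pics/s9.png');T=cv2.imread('pics/t9.png')
cv2.imwrite('pics/m10.png',np.hstack([cv2.resize(S[85:165,190:280],(450,400),interpolation=cv2.INTER_CUBIC),cv2.resize(T[135:215,330:400],(350,400),interpolation=cv2.INTER_CUBIC)]))
cv2.imwrite('pics/m11.png',np.hstack([cv2.resize(S,(400,300)),cv2.resize(T,(400,300))]))
print(proj(s,[.5228,-.1915,.131]),proj(t,[.5228,-.1915,.131]))
```

```text
[248.02410172 106.08509298] [372.7639401  186.41522623]
```

View pics/m10.png

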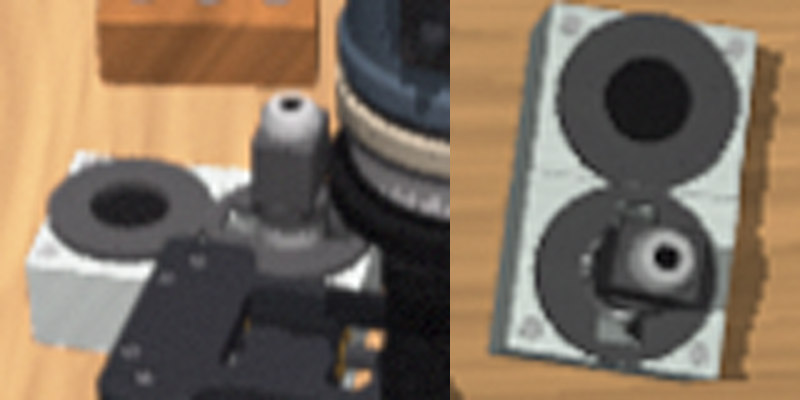

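View pics/m11.png

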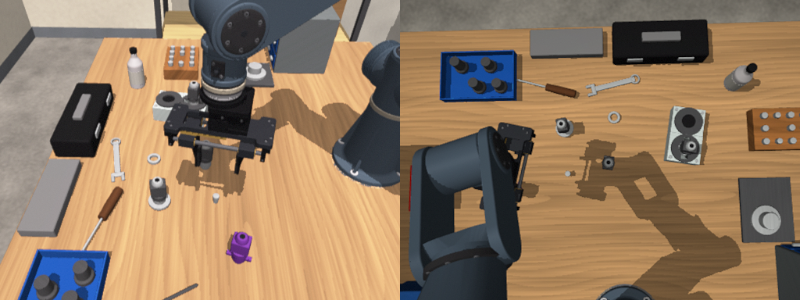

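The nose is at side (248,106) and top (373,186), which matches the predicted locked pose. The look-alikes are where they were, so I hand in.

```bash
python3 -c "
from rig import *
print(hand_in(),get_obs()['time'])"
```

```text
the job is handed in; nothing more can be done
the job is handed in; nothing more can be done
```

I fitted the two-lug chuck into the slotted socket and locked it. It went about 27 mm deep against the spring, then turned about 93° clockwise. I let it spring up, released it and moved the arm clear before handing in at about 14 s.

- **Lock:** while I still held the chuck, its rise stopped at the expected 24 mm locked depth.
- **Position:** after release, the chuck's nose was within a pixel of the predicted locked position in both camera views, with both slots visible and empty.
- **Bystanders:** the plain, collar and purple chucks stood where they were in the final pictures, by eye.
- **Forces:** the readings I took stayed under about 10 N.

No check failed or disagreed. I did not see the lugs under the ring directly, because the ring and chuck hide them.

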